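Dry-fit clay candle sleeves on a sloping candle gauge and sort them

ROBOT

A 6-joint arm with a two-finger parallel gripper is mounted at the origin on the work surface. World frame = base frame: x ahead of the robot, y to its left, z up, the work surface at z = 0. Lengths are in m, angles in degrees, forces in N, time in s.
With the tool pointing down it reaches from about 0.3 to 0.75 m from the base axis. Payload 8.5 kg.
Tool frame: the origin (TCP) lies on the mounting face of the last link; the fingertips stand 173 mm ahead of it and the grasp point (between the pads) lies 155 mm ahead of it (env.tips_ahead is the distance from the TCP to the fingertips, in m); z points along the fingers, x is the direction in which the jaws open and shut, and the axes are right-handed (so a half turn about z gives the same grasp; the last joint's range is limited). The gripper opens to 85 mm and grips with 20 to 120 N. Pads are 22 mm wide; open, the fingers measure 114 mm over their backs; the gripper's body (76 mm by 85 mm) begins 54 mm behind the grasp point. The pads swing forward as they close: fully open they stand 13 mm farther back than shut.
Start: joints at [-81.95, 21.807, 74.336, -0, 83.858, -12.336], TCP at [0.192, -0.516, 0.405] pointing down, gripper open.
Joint ranges: [-178.18, 178.18], [-50.72, 133.34], [12.68, 142.11], [-81.47, 261.47], [9.98, 163.14], [-165.26, 165.26]. Speed limits (degrees/s): [136.94, 136.94, 180, 180, 180, 180].

INTERFACE

Orientations are given as a 3x3 rotation matrix whose columns are the frame's x, y, z axes.
In Python, from rig import env gives the robot as it stands. The module is installed in compiled form; this text tells all that it offers.
- The arm moves only by the tool step_arm, never from a script. Its argument "increments" is a list of rows, each an object of numbers: "x", "y", "z": the shift along the tool's x, y, z in cm; "wx", "wy", "wz": the turn, a rotation vector about the tool's x, y, z in rad; "gripper": the finger opening in cm, from 0 to 8.54. A call has 1 to 20 rows; each row shifts and turns the commanded pose from where the row before left it, along the tool's axes as they then stand; what a row does not reach is not made up. A row lasts 1/10 s, in which the tool goes at most 50 mm and 8.59 degrees, less where a joint would pass 70% of its speed; a pose out of reach is approached as far as the arm can. A call with a gripper value outside its range is refused whole. The fingers move at their own pace and stop on an object; "newtons" is the grip in N (left out, the last holds). Time passes only in rows, so rows that do not move let the fingers close. It gives the time, the measured TCP pose, the force and the opening at its end, in the units of the state.
- env.observe(): the state, without advancing time (a new reading comes with each control period).
- env.get_image(name): name is "scene" or "top"; returns a dict with "color" (400x640x3 uint8, blue, green, red), "camera_matrix" (3x3 intrinsics, pixels), "rvec" (rotation vector, rad) and "tvec" (3), from world to camera coordinates, as OpenCV has them. Camera axes: x right, y down, z forward; pixel columns grow to the right and rows downward; lengths in m; the calibration is good to about 2 mm. A picture is of the moment at which its call begins. There is no depth.
- env.close_job(): hands the job in, once; it reports no verdict.
The state is a dict: "time_s": time; "q": joint angles; "qvel": joint speeds; "joint_efforts": joint torques, N m; "position": TCP position; "tool_rot": TCP orientation; "ft_force": force on the tool from outside, world axes, zero at the start; "wrist_torque": the same for the moment, N m; "grip_width": finger opening in m.
Only numpy, scipy, OpenCV 4.12 (cv2) and the standard library are available. Lean on these libraries where they do the work, as an engineer would, in place of code of your own. Each camera call takes 0.05 s, during which the arm holds its last target. There are 200 camera calls.

TASK

Try both of the little clay house candle sleeves on the sloping candle gauge, one at a time: slide it down over the pin, and if it goes fully home against the brass collar, stand it upright on the brass tray; if a lump in its bore stops it part way, do not force it, but take it off and stand it upright in the cardboard box. Put the first away before trying the second. Hold the sleeves only by their two plain sides, never by the moulded house or fir, and do not shift or tip the glass jar, the two paint bottles or the brush pot.

Things in the scene. Friction and masses are not known exactly. Their poses are not given: they have to be found in the camera images.
- sleeve_a: clay candle sleeve, orange house front: upright block 40 x 40 mm, 60 mm tall, 0.10-0.15 kg, 25 mm bore right through from top to underside. The moulded house on its -x face and green fir on its +x face stand 4 mm proud, 26 mm wide, up to 55 mm high; its +y and -y faces are plain and flat. Origin: centre of underside, z up along the bore. Starts upright on the mat. May have a lump in its bore: see pin.
- sleeve_b: clay candle sleeve, blue house front: upright block 40 x 40 mm, 60 mm tall, 0.10-0.15 kg, 25 mm bore right through from top to underside. The moulded house on its -x face and green fir on its +x face stand 4 mm proud, 26 mm wide, up to 55 mm high; its +y and -y faces are plain and flat. Origin: centre of underside, z up along the bore. Starts upright on the mat. May have a lump in its bore: see pin.
- pin: steel gauge pin, 22 mm diameter, 74 mm long, last 4 mm tapered to 18 mm, leaning 35 deg from vertical; 56 mm brass collar at its foot. Origin: pin's foot on the collar face (52 mm above table); z along the pin to its free end, y level. Fixed. Sleeve home: underside on the collar. Either sleeve (none, one or both, at random) may have a lump in its bore 36 mm above its underside, stopping it 38 mm short of home.
- gauge: beech wedge block that carries the pin, on a base 124 x 100 mm, 14 mm thick; its slope falls to the -x side from 84 mm high at the back; the pin's foot is above the middle and the pin leans to -x. Origin: centre of the underside. Fixed to the table.
- tray: round brass tray, 208 mm across the rim, flat floor of 180 mm diameter 4 mm above the table, rim 12 mm high. Origin: centre of the underside. Fixed.
- carton: shallow open cardboard box 160 (x) x 200 (y) mm, 32 mm high, walls and floor 4 mm thick. Origin: centre of the underside. Fixed.
- mat: sheet of cardboard 280 (x) x 320 (y) mm, 4 mm thick, flat on the table; sleeves, jar and paint bottles start on it. Origin: centre of the underside. Fixed.
- jar: open glass jar with a small clay relief, 76 mm diameter, 84 mm tall, origin at the centre of its underside. Bystander.
- paint_white: white paint bottle with black cap, 36 mm diameter, 80 mm tall, origin at the centre of its underside. Bystander.
- paint_orange: orange paint bottle with black cap, 36 mm diameter, 80 mm tall, origin at the centre of its underside. Bystander.
- brush_pot: white pot 68 mm in diameter, 95 mm tall, with brushes that rise to 200 mm and spread to 35 mm from its axis; origin at the centre of its underside. Bystander.
Not all that is in view belongs to the job. Several things have the shape of the gauge; the one meant has the colours described above.

How it is judged:
By the outcome, as a careful person would: the job done as asked, in the order asked, and still so for the second after the job is handed in, with the robot touching nothing.
It also fails if it takes over 64 s, if anything falls off the work surface, if the arm or the gripper's body presses on something with over 40 N, if the wrist force passes 120 N, or if a joint passes its speed limit or range.

## Working session

There is one attempt and no reset: what is moved stays moved. The work goes in short steps, Python scripts to look and compute and a tool call to move; the robot and the scene stay as the last step left them, time stands still between calls to the robot, and variables do not carry over. Pictures are saved under pics/ and viewed, about 8 in all and at most 12, crops included, and the job is handed in when it is done.

Besides the shell and the picture viewer there is one more tool, called after "Request:" as name(argument=value, ...), one argument or row to a line, values as JSON. step_arm: Moves the arm, as the interface text tells. Its arguments: {"type":"object","properties":{"increments":{"type":"array"},"newtons":{"type":"number"}},"required":["increments"]}

```bash
mkdir -p pics
cat > h.py <<'E'
import numpy as np, cv2
from rig import env
def grab(n,save=None):
    d=env.get_image(n)
    if save: cv2.imwrite('pics/'+save,d['color'])
    return d
def ray(d,uv,z):
    R=cv2.Rodrigues(np.array(d['rvec'],float))[0]; t=np.array(d['tvec'],float).ravel()
    c=-R.T@t; v=R.T@np.linalg.inv(d['camera_matrix'])@np.array([uv[0],uv[1],1.])
    return c+v*(z-c[2])/v[2]
def proj(d,P):
    return cv2.projectPoints(np.array(P,float).reshape(-1,3),np.array(d['rvec'],float),np.array(d['tvec'],float),np.array(d['camera_matrix'],float),None)[0].reshape(-1,2)
E
python3 - <<'E'
from h import *
for n in('scene','top'):
    d=grab(n,n+'0.png'); R=cv2.Rodrigues(np.array(d['rvec'],float))[0]; print(n,-R.T@np.ravel(d['tvec']),R[2],d['camera_matrix'][0][0])
print(env.observe())
E
```

```text
scene [ 1.24812727 -0.41136353  0.88228102] [-0.65367717  0.28727002 -0.70013005] 439.9753233413287
top [ 0.27240395 -0.05646775  1.71049756] [ 0.11498466  0.00752088 -0.9933388 ] 513.1141045981175
{'time_s': 0.1, 'q': array([-8.19508270e+01,  2.18374259e+01,  7.43775617e+01,  4.49257198e-04,
        8.38571271e+01, -1.23346791e+01]), 'qvel': array([-0.10549546, -0.04861953, -0.06978265,  0.03496184, -0.07643719,
       -0.01832309]), 'joint_efforts': array([ 3.18913560e-03, -4.49221623e+01, -2.31658226e+01, -1.62194860e-04,
        3.65800050e-03, -1.34399576e-05]), 'position': array([ 0.19157305, -0.51552321,  0.40418737]), 'tool_rot': array([[ 3.48306980e-01, -9.37380509e-01, -1.68518860e-04],
       [-9.37379720e-01, -3.48306911e-01,  1.24732895e-03],
       [-1.22791813e-03, -2.76487219e-04, -9.99999208e-01]]), 'ft_force': array([-0.46147535,  0.31813097, -0.02541204]), 'wrist_torque': array([-0.01925367, -0.02497744, -0.04783977]), 'grip_width': 0.08527582362989093}
```

View pics/scene0.png

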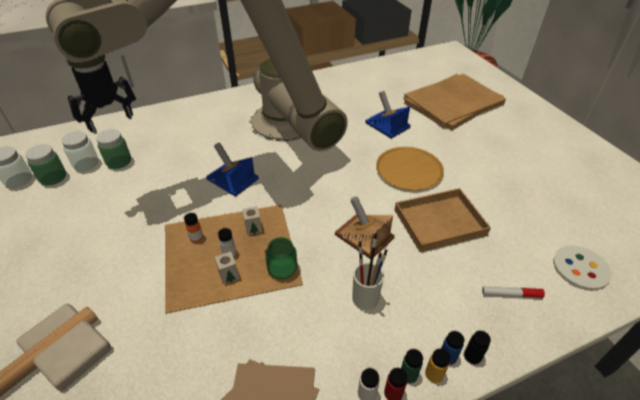

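View pics/top0.png

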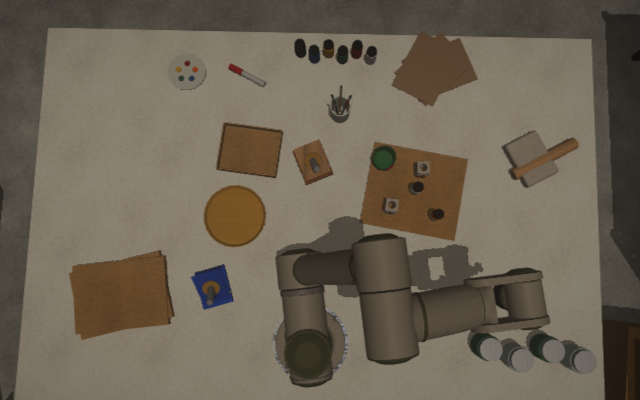

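Scene: mat with two sleeves at about (253,220) and (228,267), and the brass/beech gauge at (365,230). The box is at (442,218) and the tray at (410,168). Top: sleeves at (422,168) and (391,205), gauge at (312,162). I'll zoom both views.

Run:
```python
from h import *
a=cv2.imread('pics/scene0.png')[180:310,160:400]; b=cv2.imread('pics/top0.png')[120:245,285:475]
a=cv2.resize(a,(800,433),interpolation=cv2.INTER_CUBIC); b=cv2.resize(b,(800,526),interpolation=cv2.INTER_CUBIC)
cv2.imwrite('pics/c1.png',cv2.convertScaleAbs(a,alpha=1.5)); cv2.imwrite('pics/c2.png',cv2.convertScaleAbs(b,alpha=1.5))
```

```text
(no output)
```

View pics/c1.png

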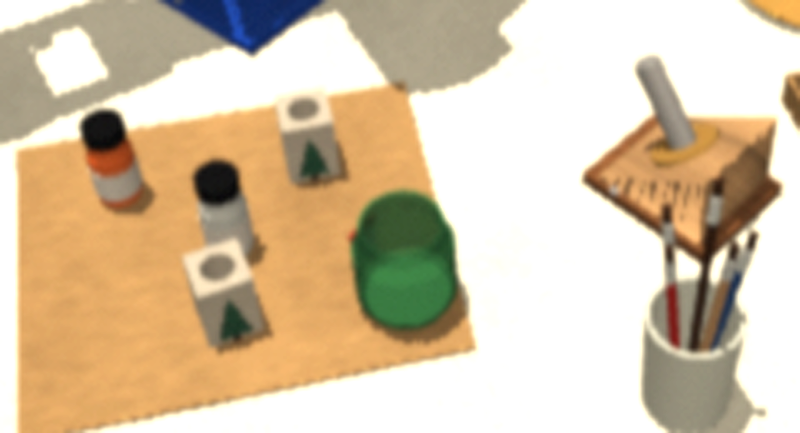

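View pics/c2.png

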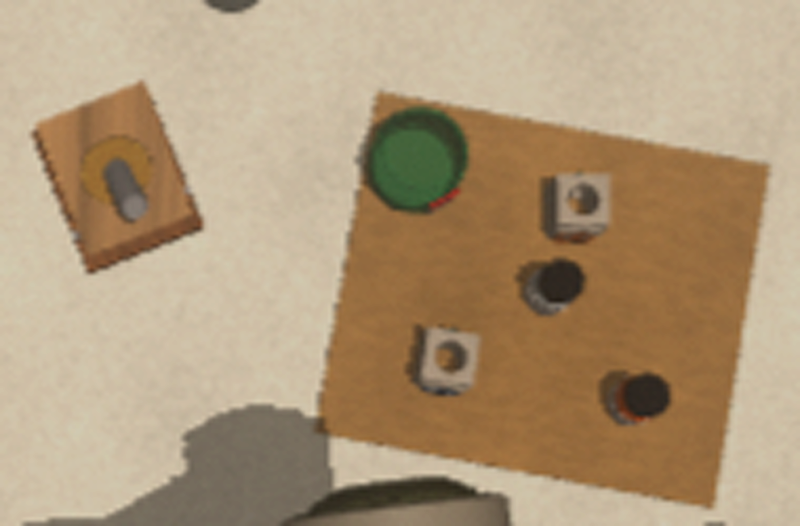

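Crop 1 shows the two sleeves with their firs toward the camera (+x), and the gauge pin leaning up-left. Crop 2 shows sleeve A (orange at its -x foot) at crop (582,205), B at (450,358), the pin from (117,172) to (133,207), and the base corners. Next I'll measure these.

```bash
cat > m.py <<'E'
from h import *
def blob(img,roi,f,k=4):
    x0,y0,x1,y1=roi; c=cv2.resize(img[y0:y1,x0:x1],None,fx=k,fy=k,interpolation=cv2.INTER_CUBIC)
    h=cv2.cvtColor(c,cv2.COLOR_BGR2HSV).astype(int); m=f(h).astype(np.uint8)
    cs=cv2.findContours(m,cv2.RETR_EXTERNAL,cv2.CHAIN_APPROX_NONE)[0]; c=max(cs,key=cv2.contourArea)
    o=lambda p:(np.array(p,float)+.5)/k-.5+[x0,y0]
    return o(c.reshape(-1,2)),cv2.contourArea(c)/k/k
def rectw(d,pts,z):
    w=np.array([ray(d,p,z)[:2] for p in pts]); r=cv2.minAreaRect((w*1000).astype(np.float32))
    return r
E
python3 - <<'E'
from m import *
T=grab('top');S=grab('scene')
white=lambda h:(h[...,1]<70)&(h[...,2]>125)
for n,rt,rs in(('A',(413,157,433,181),(238,205,268,240)),('B',(381,194,401,218),(210,245,240,290))):
    for d,r in((T,rt),(S,rs)):
        p,a=blob(d['color'],r,white); print(n,rectw(d,p,.064),a,p.min(0),p.max(0))
wood=lambda h:(h[...,1]>75)
p,a=blob(T['color'],(288,130,338,190),wood); hull=cv2.convexHull(p.astype(np.float32)); r=cv2.approxPolyDP(hull,2.5,True).reshape(-1,2)
print('base',a,r,[ray(T,q,.007)[:2].round(4) for q in r]); print(rectw(T,p,.007))
for n,roi,f,z in(('tray',(195,175,275,255),wood,.012),('carton',(210,115,290,185),wood,.032),('mat',(350,130,475,245),wood,.004)):
    p,a=blob(T['color'],roi,f); print(n,rectw(T,p,z),a)
for roi in((300,150,325,180),):
  h=cv2.cvtColor(T['color'],cv2.COLOR_BGR2HSV)
  print(h[150:178,304:326,1]); print(h[150:178,304:326,2])
h=cv2.cvtColor(S['color'],cv2.COLOR_BGR2HSV); print(h[194:232,346:376,1])
E
```

```text
Traceback (most recent call last):
  File "m.py", line 5, in blob
    cs=cv2.findContours(m,cv2.RETR_EXTERNAL,cv2.CHAIN_APPROX_NONE)[0]; c=max(cs,key=cv2.contourArea)
                                                                         ~~~^^^^^^^^^^^^^^^^^^^^^^^^
ValueError: max() iterable argument is empty
```

Run:
```python
from m import *
T=grab('top');S=grab('scene')
for d,r in((T,(413,157,433,181)),(S,(240,207,266,238))):
    h=cv2.cvtColor(d['color'],cv2.COLOR_BGR2HSV)[r[1]:r[3],r[0]:r[2]]; print(h[::2,::2,1]);print(h[::2,::2,2])
h=cv2.cvtColor(T['color'],cv2.COLOR_BGR2HSV); print(h[152:178:2,290:326:2,1]); print(h[152:178,304:326,2])
h=cv2.cvtColor(S['color'],cv2.COLOR_BGR2HSV); print(h[194:232:2,346:376:2,1])
```

```text
[[148 147 150 149 146 148 148 146 152 146]
 [150 149 151 152 146 147 147 149 150 146]
 [149 149 113  98  89  93  98  97 107 149]
 [143 119  69  64  68  66  66  66  91 149]
 [140  80  67  66  69  67  71  67  87 144]
 [144  71  67  78 127  83  78  68  90 148]
 [147  83  67  70 136 123  73  66  94 149]
 [143  85  69  65  72  73  68  66  92 149]
 [145  77  71  71  71  67  67  68 107 149]
 [148  80 100 104 107 142  94  94 149 149]
 [151 146 170 166 144 151 156 150 150 154]
 [151 150 149 150 152 152 151 151 150 150]]
[[107 109 107 108 105 102 102 103  99 101]
 [107 106 105 106 105 106 104 101  97 101]
 [108 106 104 109 100 102 109 108 107 103]
 [ 80  58  81 111 113  89 109 112 109 101]
 [ 82  48  80 112  93  61  54 103 108  99]
 [ 78  50  80  98  94  55  49  83 108 102]
 [ 78  49  80 113 103  60  49 100 109 103]
 [ 80  51  81 113 110 102 105 112 111 101]
 [ 79  50  65  79  90  99  92  86 100 101]
 [102  51  61  71  67  63  73  81 101 103]
 [105  98  78  77  53  59  95 102 102 103]
 [103 104 103 102 104 104 103 103 102 104]]
[[ 45  46  47  48  50  53  55  57  58  52  64  72  79]
 [ 45  52  
[... 5588 characters left out ...]
4  44]
 [ 44  44  45  45  46  38  37  33  37  46  43  45  44  44  44]
 [ 45  45  44  45  47  45  36  35  36  43  44  44  45  45  45]
 [ 45  45  45  45  56  82  40  36  33  38  60  64  65  64  64]
 [ 45  45  45  64 128 151  58  36  37  39  72 128 131 132 129]
 [ 46  47  64 132 162 143 108  36  36  36  46 145 168 167 158]
 [ 49  82 144 161 144 135 130  56  36  36  35 112 169 170 167]
 [ 90 157 157 140 136 139 152  86  36  35  47 121 168 171 158]
 [158 153 138 136 141 162 172 154  94 100 136 164 168 156 138]
 [153 137 136 135 141 168 169 169 165 166 170 163 148 137 135]
 [136 136 137 136 138 159 170 169 166 158 148 136 135 134 135]
 [134 135 133 136 137 139 143 143 141 138 135 135 135 135 134]]
```

```bash
cat > meas.py <<'E'
from m import *
T=grab('top');S=grab('scene')
for n,rt,rs in(('A',(413,157,433,181),(240,207,266,238)),('B',(381,194,401,218),(213,248,240,288))):
    for d,r,f in((T,rt,lambda h:(h[...,1]<106)&(h[...,2]>86)),(S,rs,lambda h:(h[...,1]<95)&(h[...,2]>132))):
        p,a=blob(d['color'],r,f,8); print(n,rectw(d,p,.064),a)
        if d is S: print([ray(S,q,.064)[:2].round(4) for q in cv2.approxPolyDP(cv2.convexHull(p.astype(np.float32)),2,True).reshape(-1,2)])
    # bore (dark hole) centre in both views
    for d,r,t in((T,rt,90),(S,rs,0)):pass
wood=lambda h:(h[...,1]>92)
p,a=blob(T['color'],(288,130,338,190),wood,4); print('base',rectw(T,p,.010),a)
p,a=blob(T['color'],(300,148,326,180),lambda h:(h[...,1]<75)&(h[...,2]>72),8); e=cv2.fitEllipse(p.astype(np.float32)); print('end T',e,a,ray(T,e[0],.1126))
p,a=blob(T['color'],(300,148,326,180),lambda h:(h[...,1]<95),8); print('pin T',cv2.minAreaRect(p.astype(np.float32)))
for n,roi,z in(('tray',(195,175,275,255),.012),('carton',(210,115,290,185),.032),('mat',(350,130,475,245),.004),):
    p,a=blob(T['color'],roi,wood); print(n,rectw(T,p,z),a)
p,a=blob(T['color'],(365,140,402,174),lambda h:(abs(h[...,0]-72)<22)&(h[...,1]>100)); print('jar rim',rectw(T,p,.084))
for n,r in(('white',(405,178,426,196)),('orange',(428,205,446,222))):
    p,a=blob(T['color'],r,lambda h:h[...,2]<40); print(n,rectw(T,p,.08))
p,a=blob(T['color'],(325,85,355,125),lambda h:(h[...,2]<90)); print('pot',rectw(T,p,.095))
E
python3 meas.py
```

```text
A ((572.5496826171875, -353.7010192871094), (44.771575927734375, 41.44685745239258), 0.27183616161346436) 152.8359375
A ((455.098876953125, -251.84364318847656), (67.96026611328125, 45.34668731689453), 66.4495849609375) 201.2421875
[array([ 0.4478, -0.2118]), array([ 0.4762, -0.2382]), array([ 0.4691, -0.2766]), array([ 0.438, -0.279]), array([ 0.4207, -0.2739])]
B ((447.44256591796875, -252.97659301757812), (40.78948974609375, 46.45243835449219), 82.873046875) 158.4765625
B ((575.0126953125, -355.6806945800781), (41.751399993896484, 44.31561279296875), 89.65442657470703) 238.4609375
[array([ 0.5566, -0.3368]), array([ 0.5973, -0.3362]), array([ 0.5955, -0.3744]), array([ 0.5579, -0.3743])]
base ((593.8826904296875, 8.977561950683594), (129.30613708496094, 99.9615478515625), 23.68419075012207) 1082.4375
end T ((316.564453125, 168.66893005371094), (5.286001205444336, 5.667105674743652), 35.392356872558594) 23.1953125 [ 0.55199643 -0.009507    0.1126    ]
pin T ((314.5301513671875, 164.5721435546875), (14.93783950805664, 7.129740238189697), 66.29735565185547)
tray ((405.72198486328125, 262.562744140625), (206.2445526123047, 207.16481018066406), 58.25609588623047) 3015.59375
carton ((626.3101196289062, 219.44281005859375), (202.7843017578125, 164.29273986816406), 83.39907836914062) 2877.46875
mat ((505.20172119140625, -333.2613830566406), (320.389404296875, 280.9419860839844), 80.52589416503906) 7729.03125
jar rim ((592.3799438476562, -220.87982177734375), (57.455650329589844, 58.545631408691406), 15.577394485473633)
white ((507.0650939941406, -333.8427734375), (29.6814022064209, 33.124122619628906), 22.035751342773438)
orange ((421.7067565917969, -398.74102783203125), (28.75936508178711, 31.917308807373047), 1.370547890663147)
pot ((770.089111328125, -74.27106475830078), (73.95854949951172, 123.54492950439453), 83.19485473632812)
```

```bash
cat > plan.py <<'E'
from h import *
from scipy.spatial.transform import Rotation as Ro
def rot(yaw,tilt=0):  # tool x at world yaw(deg), pointing down then turned about own x
    a=np.radians(yaw); x=np.array([np.cos(a),np.sin(a),0]); z=np.array([0,0,-1.]); R=np.c_[x,np.cross(z,x),z]
    return R@Ro.from_rotvec([np.radians(tilt),0,0]).as_matrix()
def go(grasp,R,L=.155):
    o=env.observe(); R0=np.array(o['tool_rot']); p=np.array(o['position']); g=p+R0[:,2]*L
    w=Ro.from_matrix(R0.T@R).as_rotvec(); tgt=np.array(grasp)-R[:,2]*L
    print('t',round(o['time_s'],2),'grasp',g.round(4),'F',np.round(o['ft_force'],1),'w',round(o['grip_width'],4),'q',np.round(o['q'],0))
    print(' rot first: w(rad)',w.round(3),' then shift cm',((R.T@(tgt-p))*100).round(2),' | shift first cm',((R0.T@(tgt-p))*100).round(2))
E
python3 - <<'E'
from plan import *
go([.575,-.3545,.15],rot(-90))
S=grab('scene'); g=np.radians(23.7); gx=np.array([np.cos(g),np.sin(g),0]); foot=np.array([.591,.0076,.052])
pin=-gx*np.sin(np.radians(35))+np.array([0,0,np.cos(np.radians(35))])
print('pred tip/foot px',proj(S,[foot+.074*pin,foot]))
from m import blob
p,a=blob(S['color'],(346,190,376,228),lambda h:(h[...,1]<41),8); print(cv2.minAreaRect(p.astype(np.float32)),p[p[:,1].argmin()],a)
E
```

```text
t 0.4 grasp [ 0.1916 -0.5155  0.2496] F [-0.  -0.3  0.5] w 0.0854 q [-82.  22.  74.   0.  84. -12.]
 rot first: w(rad) [-0.     0.     0.356]  then shift cm [-16.1  -38.34   9.96]  | shift first cm [ -1.74 -41.55   9.97]
pred tip/foot px [[353.45550539 197.12544583]
 [364.882682   221.87907245]]
((359.0439147949219, 209.78077697753906), (27.843135833740234, 6.912549018859863), 64.79888153076172) [354.5625 196.6875] 161.0625
```

Request:
step_arm(
  increments=[
    {"wz":0.089},
    {"wz":0.089},
    {"wz":0.089},
    {"wz":0.089},
    {"x":-1.0,"y":-2.4,"z":0.6},
    {"x":-1.24,"y":-2.95,"z":0.77},
    {"x":-1.24,"y":-2.95,"z":0.77},
    {"x":-1.24,"y":-2.95,"z":0.77},
    {"x":-1.24,"y":-2.95,"z":0.77},
    {"x":-1.24,"y":-2.95,"z":0.77},
    {"x":-1.24,"y":-2.95,"z":0.77},
    {"x":-1.24,"y":-2.95,"z":0.77},
    {"x":-1.24,"y":-2.95,"z":0.77},
    {"x":-1.24,"y":-2.95,"z":0.77},
    {"x":-1.24,"y":-2.95,"z":0.77},
    {"x":-1.24,"y":-2.95,"z":0.77},
    {"x":-1.24,"y":-2.95,"z":0.77},
    {"x":-0.24,"y":-0.54,"z":0.1},
    {},
  ],
)

```text
invalid input at $.increments[0]: expected keys x, y, z, wx, wy, wz, gripper
```

Run:
```python
from plan import *
go([.575,-.3545,.046],rot(-90))
```

```text
t 0.45 grasp [ 0.1916 -0.5155  0.2497] F [-0.   0.5  1. ] w 0.0853 q [-82.  22.  74.  -0.  84. -12.]
 rot first: w(rad) [0.    0.    0.356]  then shift cm [-16.1  -38.34  20.37]  | shift first cm [ -1.73 -41.55  20.37]
```

Request:
step_arm(
  increments=[
    {"x":0,"y":0,"z":0,"wx":0,"wy":0,"wz":0.119,"gripper":8.5},
    {"x":0,"y":0,"z":0,"wx":0,"wy":0,"wz":0.119,"gripper":8.5},
    {"x":0,"y":0,"z":0,"wx":0,"wy":0,"wz":0.118,"gripper":8.5},
    {"x":-1.3,"y":-3.1,"z":0.8,"wx":0,"wy":0,"wz":0,"gripper":8.5},
    {"x":-1.64,"y":-3.92,"z":1.02,"wx":0,"wy":0,"wz":0,"gripper":8.5},
    {"x":-1.64,"y":-3.92,"z":1.02,"wx":0,"wy":0,"wz":0,"gripper":8.5},
    {"x":-1.64,"y":-3.92,"z":1.02,"wx":0,"wy":0,"wz":0,"gripper":8.5},
    {"x":-1.64,"y":-3.92,"z":1.02,"wx":0,"wy":0,"wz":0,"gripper":8.5},
    {"x":-1.64,"y":-3.92,"z":1.02,"wx":0,"wy":0,"wz":0,"gripper":8.5},
    {"x":-1.64,"y":-3.92,"z":1.02,"wx":0,"wy":0,"wz":0,"gripper":8.5},
    {"x":-1.64,"y":-3.92,"z":1.02,"wx":0,"wy":0,"wz":0,"gripper":8.5},
    {"x":-1.64,"y":-3.92,"z":1.02,"wx":0,"wy":0,"wz":0,"gripper":8.5},
    {"x":-1.64,"y":-3.92,"z":1.02,"wx":0,"wy":0,"wz":0,"gripper":8.5},
    {"x":0,"y":0,"z":0,"wx":0,"wy":0,"wz":0,"gripper":8.5},
  ],
)

```text
time_s: 1.85
position: [0.5789, -0.3521, 0.3026]
tool_rot: [[0.005, -1.0, -0.001], [-1.0, -0.005, 0.002], [-0.002, 0.001, -1.0]]
ft_force: [-1.2, 0.4, -0.1]
grip_width: 0.085
```

Run:
```python
from plan import *
go([.575,-.3545,.046],rot(-90))
```

```text
t 1.85 grasp [ 0.5787 -0.3518  0.1476] F [-1.2  0.4 -0.1] w 0.085 q [-41.  39.  61.   0.  81.  48.]
 rot first: w(rad) [0.001 0.002 0.005]  then shift cm [ 0.24  0.39 10.16]  | shift first cm [ 0.26  0.38 10.16]
```

Request:
step_arm(
  increments=[
    {"x":0.25,"y":0.38,"z":1.5,"wx":0,"wy":0,"wz":0,"gripper":8.5},
    {"x":0,"y":0,"z":3,"wx":0,"wy":0,"wz":0,"gripper":8.5},
    {"x":0,"y":0,"z":3,"wx":0,"wy":0,"wz":0,"gripper":8.5},
    {"x":0,"y":0,"z":2.0,"wx":0,"wy":0,"wz":0,"gripper":8.5},
    {"x":0,"y":0,"z":0.7,"wx":0,"wy":0,"wz":0,"gripper":8.5},
    {"x":0,"y":0,"z":0,"wx":0,"wy":0,"wz":0,"gripper":3.5},
    {"x":0,"y":0,"z":0,"wx":0,"wy":0,"wz":0,"gripper":3.5},
    {"x":0,"y":0,"z":0,"wx":0,"wy":0,"wz":0,"gripper":3.5},
    {"x":0,"y":0,"z":0,"wx":0,"wy":0,"wz":0,"gripper":3.5},
    {"x":0,"y":0,"z":0,"wx":0,"wy":0,"wz":0,"gripper":3.5},
  ],
  newtons=50,
)

```text
time_s: 2.85
position: [0.5718, -0.3576, 0.2045]
tool_rot: [[-0.0, -1.0, 0.002], [-1.0, 0.0, -0.002], [0.002, -0.002, -1.0]]
ft_force: [-0.3, 0.1, 6.6]
grip_width: 0.0393
```

Run:
```python
from plan import *
P=-rot(-66.3,35)[:,2]; foot=np.array([.591,.0076,.052])
print(P)
go([.575,-.3545,.20],rot(-90))
# pre-entry: sleeve underside 20mm past pin tip; grasp point 40 above underside
go(foot+P*(.074+.040+.03),rot(-66.3,35))
```

```text
[-0.52520249 -0.23054777  0.81915204]
t 2.85 grasp [ 0.5721 -0.3579  0.0495] F [-0.3  0.1  6.6] w 0.0393 q [-42.  44.  67.   0.  68.  48.]
 rot first: w(rad) [-0.002 -0.002 -0.   ]  then shift cm [ -0.31  -0.32 -15.05]  | shift first cm [ -0.29  -0.35 -15.05]
t 2.85 grasp [ 0.5721 -0.3579  0.0495] F [-0.3  0.1  6.6] w 0.0393 q [-42.  44.  67.   0.  68.  48.]
 rot first: w(rad) [ 0.6   -0.128 -0.4  ]  then shift cm [-32.67  -4.72  -7.98]  | shift first cm [-29.61  13.77  -9.32]
```

Request:
step_arm(
  increments=[
    {"x":0,"y":0,"z":-1,"wx":0,"wy":0,"wz":0,"gripper":3.5},
    {"x":0,"y":0,"z":-3,"wx":0,"wy":0,"wz":0,"gripper":3.5},
    {"x":0,"y":0,"z":-4,"wx":0,"wy":0,"wz":0,"gripper":3.5},
    {"x":0,"y":0,"z":-4,"wx":0,"wy":0,"wz":0,"gripper":3.5},
    {"x":0,"y":0,"z":-3,"wx":0,"wy":0,"wz":0,"gripper":3.5},
    {"x":0,"y":0,"z":0,"wx":0.1,"wy":-0.0213,"wz":-0.0667,"gripper":3.5},
    {"x":0,"y":0,"z":0,"wx":0.1,"wy":-0.0213,"wz":-0.0667,"gripper":3.5},
    {"x":0,"y":0,"z":0,"wx":0.1,"wy":-0.0213,"wz":-0.0667,"gripper":3.5},
    {"x":0,"y":0,"z":0,"wx":0.1,"wy":-0.0213,"wz":-0.0667,"gripper":3.5},
    {"x":0,"y":0,"z":0,"wx":0.1,"wy":-0.0213,"wz":-0.0667,"gripper":3.5},
    {"x":0,"y":0,"z":0,"wx":0.1,"wy":-0.0213,"wz":-0.0667,"gripper":3.5},
    {"x":0,"y":0,"z":0,"wx":0,"wy":0,"wz":0,"gripper":3.5},
  ],
)

```text
time_s: 4.05
position: [0.5712, -0.3577, 0.3531]
tool_rot: [[0.402, -0.751, 0.524], [-0.916, -0.329, 0.232], [-0.002, -0.573, -0.82]]
ft_force: [0.9, 0.9, -0.6]
grip_width: 0.039
```

Run:
```python
from plan import *
P=-rot(-66.3,35)[:,2]; foot=np.array([.591,.0076,.052])
go(foot+P*(.074+.040+.03),rot(-66.3,35))
```

```text
t 4.05 grasp [ 0.6523 -0.3218  0.2261] F [ 0.9  0.9 -0.6] w 0.039 q [-46.  35.  63.  34.  72.  12.]
 rot first: w(rad) [ 0.001  0.002 -0.001]  then shift cm [-32.65   3.76   4.23]  | shift first cm [-32.64   3.79   4.29]
```

Request:
step_arm(
  increments=[
    {"x":-2.65,"y":0.3,"z":0,"wx":0,"wy":0,"wz":0,"gripper":3.5},
    {"x":-4,"y":0.46,"z":0,"wx":0,"wy":0,"wz":0,"gripper":3.5},
    {"x":-4,"y":0.46,"z":0,"wx":0,"wy":0,"wz":0,"gripper":3.5},
    {"x":-4,"y":0.46,"z":0,"wx":0,"wy":0,"wz":0,"gripper":3.5},
    {"x":-4,"y":0.46,"z":0,"wx":0,"wy":0,"wz":0,"gripper":3.5},
    {"x":-4,"y":0.46,"z":0,"wx":0,"wy":0,"wz":0,"gripper":3.5},
    {"x":-4,"y":0.46,"z":0,"wx":0,"wy":0,"wz":0,"gripper":3.5},
    {"x":-4,"y":0.46,"z":0,"wx":0,"wy":0,"wz":0,"gripper":3.5},
    {"x":-2,"y":0.24,"z":2,"wx":0,"wy":0,"wz":0,"gripper":3.5},
    {"x":0,"y":0,"z":2.2,"wx":0,"wy":0,"wz":0,"gripper":3.5},
    {"x":0,"y":0,"z":0,"wx":0,"wy":0,"wz":0,"gripper":3.5},
    {"x":0,"y":0,"z":0,"wx":0,"wy":0,"wz":0,"gripper":3.5},
  ],
)

```text
time_s: 5.25
position: [0.4343, -0.0613, 0.2981]
tool_rot: [[0.402, -0.752, 0.523], [-0.916, -0.329, 0.231], [-0.002, -0.572, -0.821]]
ft_force: [0.2, 0.2, -0.9]
grip_width: 0.0395
```

Run:
```python
from plan import *
P=-rot(-66.3,35)[:,2]; foot=np.array([.591,.0076,.052])
go(foot+P*(.074+.040+.03),rot(-66.3,35))
S=grab('scene','s1.png');T=grab('top','t1.png')
o=env.observe();R=np.array(o['tool_rot']);g=np.array(o['position'])+R[:,2]*.155
print('tip',proj(S,[foot+.074*P]),proj(T,[foot+.074*P]),'grasp',proj(S,[g]),proj(T,[g]))
print('expected underside',proj(S,[g+R@[sx*.02,sy*.02,.04] for sx,sy in((-1,-1),(1,-1),(1,1),(-1,1))]))
a=S['color'][130:250,300:420]; b=T['color'][120:200,270:350]
cv2.imwrite('pics/c3.png',cv2.convertScaleAbs(np.hstack([cv2.resize(a,(400,400),interpolation=2),cv2.resize(b,(400,400),interpolation=2)]),alpha=1.4))
```

```text
t 5.25 grasp [ 0.5153 -0.0255  0.1709] F [ 0.2  0.2 -0.9] w 0.0395 q [-29.  16. 108.  43.  42.   9.]
 rot first: w(rad) [ 0.002  0.002 -0.001]  then shift cm [-0.01  0.09  0.08]  | shift first cm [-0.01  0.09  0.08]
tip [[353.45550539 197.12544583]] [[316.55077365 168.62434101]] grasp [[342.11770065 172.42300223]] [[321.1850752  177.33530672]]
expected underside [[359.04153073 182.09705356]
 [348.71014135 190.1666321 ]
 [338.23209828 190.77272827]
 [348.46619412 182.9204729 ]]
```

View pics/c3.png

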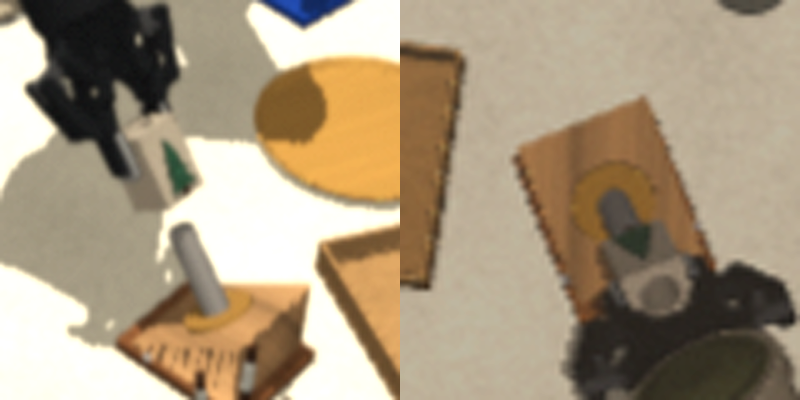

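Scene half of the crop: the sleeve is held above the pin and lined up, bottom edge running from crop (133,210) to (203,185). Top half: bore rim at crop (658,293), on the pin's line. Now a numeric check of the alignment.

Run:
```python
from m import *
S=grab('scene');T=grab('top');o=env.observe();R=np.array(o['tool_rot']);g=np.array(o['position'])+R[:,2]*.155
c=g-R[:,2]*.0145
print('pred bore top',proj(T,[c]),'per mm x',(proj(T,[c+R[:,0]*.001])-proj(T,[c])),'y',(proj(T,[c+R[:,1]*.001])-proj(T,[c])))
print('pred top corners T',proj(T,[c+R@[sx*.02,sy*.02,0] for sx,sy in((-1,-1),(1,-1),(1,1),(-1,1))]))
h=cv2.cvtColor(T['color'],cv2.COLOR_BGR2HSV)[166:186,308:334]
print(h[...,1]);print(h[...,2])
cs=proj(S,[g+R@[sx*.02,sy*.02,.0455] for sx,sy in((-1,-1),(1,-1),(1,1))]);print('pred bottom corners S',cs)
p=S['color'];k=cv2.resize(p[165:200,325:375],(800,560),interpolation=2);cv2.imwrite('pics/c4.png',cv2.convertScaleAbs(k,alpha=1.4))
```

```text
pred bore top [[322.17046154 179.26295329]] per mm x [[ 0.30759055 -0.12459795]] y [[0.10530898 0.27826196]]
pred top corners T [[313.8556526  176.16715681]
 [326.23876943 171.15779772]
 [330.37401199 182.31732565]
 [318.1482336  187.27630533]]
[[174 172 174 135  63  37  43  56  59  57  59  67  59  65  65  98 133 139
  139 139 137 126  82  54  47  48]
 [160 171 169 144  80  42  56  64  62  67  65  52  61  65  66  74 121 139
  139 139 141 148 125  60  50  49]
 [144 149 118  82  67  56  60  60  64  59  60  47  61  66  68  65 101 130
  139 137 140 141 148  70  50  49]
 [142 135 108  70  68  66  64  51  52  60  65  53  64  65  65  66  75 103
  134 140 138 141 143  97  52  47]
 [139 131 106  74  63  62  66  63  60  60  62  57  65  70  66  63  63  83
  103 108 130 135 145 142  62  49]
 [140 132 121  85  66  65  65  66  65  65  52  60  63  63  64  66  64  64
   67  52  85 109 115 143  92  56]
 [139 134 129 106  72  65  65  60  69  64  67  67  67  64  67  67  65  64
   56  42  37  51  72 143 142  65]
 [143 142 132 126  84  67  64  66  66  65  66  63  63  64  66  66  66  66
   64  53  29  42 
[... 2916 characters left out ...]
0  69  76
   96  73  39  29  30  29  29  29]
 [ 78  61  44  33  29  32  36  37  69  83  77  68  66  69  72  71  77  92
   75  44  31  28  29  30  29  29]
 [ 80  63  47  37  29  30  30  30  38  42  46  61  71  74  77  82  64  50
   39  29  29  27  29  29  28  28]
 [ 65  49  51  44  32  30  30  30  31  30  31  38  54  54  44  44  37  31
   28  28  27  29  27  28  30  28]
 [ 38  32  35  32  30  31  29  31  29  30  29  30  33  33  30  29  30  28
   29  29  29  28  30  28  28  28]
 [ 30  29  29  30  30  31  28  29  29  28  30  29  28  29  29  30  28  28
   28  29  29  29  30  28  29  30]]
pred bottom corners S [[359.89350999 184.03805725]
 [349.59082165 192.13104511]
 [339.10884337 192.67999784]]
```

View pics/c4.png

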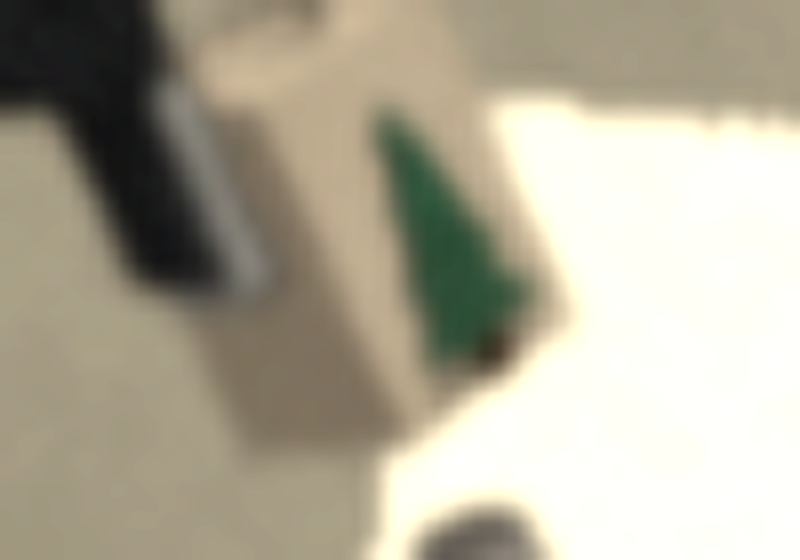

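The bottom corners match the prediction to within 1 px in the scene view. The top view says the sleeve sits about 1.5–2 mm toward the gauge's +x, so I'll nudge +y and start the entry gently.

Request:
step_arm(
  increments=[
    {"x":-0.05,"y":0.17,"z":0.7,"wx":0,"wy":0,"wz":0,"gripper":3.5},
    {"x":0,"y":0,"z":0.8,"wx":0,"wy":0,"wz":0,"gripper":3.5},
    {"x":0,"y":0,"z":0.5,"wx":0,"wy":0,"wz":0,"gripper":3.5},
    {"x":0,"y":0,"z":0.3,"wx":0,"wy":0,"wz":0,"gripper":3.5},
    {"x":0,"y":0,"z":0.3,"wx":0,"wy":0,"wz":0,"gripper":3.5},
    {"x":0,"y":0,"z":0.3,"wx":0,"wy":0,"wz":0,"gripper":3.5},
    {"x":0,"y":0,"z":0.3,"wx":0,"wy":0,"wz":0,"gripper":3.5},
    {"x":0,"y":0,"z":0,"wx":0,"wy":0,"wz":0,"gripper":3.5},
  ],
)

```text
time_s: 6.25
position: [0.4496, -0.0541, 0.27]
tool_rot: [[0.401, -0.752, 0.523], [-0.916, -0.329, 0.231], [-0.001, -0.572, -0.82]]
ft_force: [-0.2, -3.0, -5.2]
grip_width: 0.0395
```

```bash
cat > st.py <<'E'
from plan import *
o=env.observe();R=np.array(o['tool_rot']);F=np.array(o['ft_force'])
P=-rot(-66.3,35)[:,2]; foot=np.array([.591,.0076,.052]);g=np.array(o['position'])+R[:,2]*.155
print('t',o['time_s'],'Ftool',(R.T@F).round(1),'Mtool',(R.T@np.array(o['wrist_torque'])).round(2),'underside above collar mm',((g-foot)@P*1000-45.5).round(1),'lat mm',(R.T@(g-foot)*1000)[:2].round(1),'w',o['grip_width'])
E
python3 st.py
```

```text
t 6.25 Ftool [2.7 4.1 3.4] Mtool [-0.83  0.57  0.  ] underside above collar mm 66.6 lat mm [-0.6  1.9] w 0.03949949635097006
```

Request:
step_arm(
  increments=[
    {"x":0.07,"y":0.1,"z":0.1,"wx":0,"wy":0,"wz":0,"gripper":3.5},
    {"x":0,"y":0,"z":0.4,"wx":0,"wy":0,"wz":0,"gripper":3.5},
    {"x":0,"y":0,"z":0.4,"wx":0,"wy":0,"wz":0,"gripper":3.5},
    {"x":0,"y":0,"z":0.4,"wx":0,"wy":0,"wz":0,"gripper":3.5},
    {"x":0,"y":0,"z":0.3,"wx":0,"wy":0,"wz":0,"gripper":3.5},
    {"x":0,"y":0,"z":0,"wx":0,"wy":0,"wz":0,"gripper":3.5},
  ],
)

```text
time_s: 6.85
position: [0.4575, -0.051, 0.2563]
tool_rot: [[0.402, -0.752, 0.523], [-0.916, -0.329, 0.232], [-0.002, -0.572, -0.82]]
ft_force: [-0.2, 0.2, -1.6]
grip_width: 0.0394
```

```bash
python3 st.py
```

```text
t 6.85 Ftool [-0.3  1.   1.3] Mtool [-0.38 -0.01 -0.03] underside above collar mm 50.5 lat mm [-0.6  2.8] w 0.03935254568746647
```

Request:
step_arm(
  increments=[
    {"x":0,"y":0,"z":0.4,"wx":0,"wy":0,"wz":0,"gripper":3.5},
    {"x":0,"y":0,"z":0.3,"wx":0,"wy":0,"wz":0,"gripper":3.5},
    {"x":0,"y":0,"z":0.2,"wx":0,"wy":0,"wz":0,"gripper":3.5},
    {"x":0,"y":0,"z":0.2,"wx":0,"wy":0,"wz":0,"gripper":3.5},
    {"x":0,"y":0,"z":0.1,"wx":0,"wy":0,"wz":0,"gripper":3.5},
    {"x":0,"y":0,"z":0,"wx":0,"wy":0,"wz":0,"gripper":3.5},
  ],
)

```text
time_s: 7.45
position: [0.4636, -0.0483, 0.2467]
tool_rot: [[0.402, -0.751, 0.523], [-0.916, -0.329, 0.231], [-0.002, -0.572, -0.82]]
ft_force: [0.1, -0.2, -0.9]
grip_width: 0.0393
```

```bash
python3 st.py
```

```text
t 7.45 Ftool [0.2 0.5 0.7] Mtool [-0.42 -0.    0.05] underside above collar mm 38.8 lat mm [-0.3  2.7] w 0.039289324775539286
```

Request:
step_arm(
  increments=[
    {"x":0,"y":0,"z":0.15,"wx":0,"wy":0,"wz":0,"gripper":3.5},
    {"x":0,"y":0,"z":0.15,"wx":0,"wy":0,"wz":0,"gripper":3.5},
    {"x":0,"y":0,"z":0.15,"wx":0,"wy":0,"wz":0,"gripper":3.5},
    {"x":0,"y":0,"z":0,"wx":0,"wy":0,"wz":0,"gripper":3.5},
  ],
)

```text
time_s: 7.85
position: [0.465, -0.0476, 0.2446]
tool_rot: [[0.402, -0.75, 0.525], [-0.916, -0.329, 0.23], [0.0, -0.573, -0.819]]
ft_force: [-22.2, -7.5, 24.0]
grip_width: 0.0394
```

```bash
python3 st.py
```

```text
t 7.85 Ftool [ -2.    5.3 -33.1] Mtool [-0.94 -0.43 -0.01] underside above collar mm 36.2 lat mm [-0.1  2.2] w 0.039393387687221545
```

Contact at about 37 mm above the collar with a sharp axial force: sleeve A has a lump. I'm backing off at once; A goes to the box.

Request:
step_arm(
  increments=[
    {"x":0,"y":0,"z":-0.4,"wx":0,"wy":0,"wz":0,"gripper":3.5},
    {"x":0,"y":0.05,"z":-0.8,"wx":0,"wy":0,"wz":0,"gripper":3.5},
    {"x":0,"y":0,"z":-1.2,"wx":0,"wy":0,"wz":0,"gripper":3.5},
    {"x":0,"y":0,"z":-1.5,"wx":0,"wy":0,"wz":0,"gripper":3.5},
    {"x":0,"y":0,"z":-2,"wx":0,"wy":0,"wz":0,"gripper":3.5},
    {"x":0,"y":0,"z":-3,"wx":0,"wy":0,"wz":0,"gripper":3.5},
    {"x":0,"y":0,"z":-2,"wx":0,"wy":0,"wz":0,"gripper":3.5},
    {"x":0,"y":0,"z":0,"wx":0,"wy":0,"wz":0,"gripper":3.5},
  ],
)

```text
time_s: 8.65
position: [0.4077, -0.073, 0.3342]
tool_rot: [[0.401, -0.75, 0.526], [-0.916, -0.329, 0.229], [0.002, -0.574, -0.819]]
ft_force: [0.4, 0.9, -1.0]
grip_width: 0.0392
```

```bash
cat > box.py <<'E'
from plan import *
import sys
a=np.radians(-6.6); c=np.array([.626,.2194]); y=np.array([-np.sin(a),np.cos(a)])
p=c+y*.042
go([*p,float(sys.argv[1])],rot(-96.6))
E
python3 st.py; python3 box.py .12
```

```text
t 8.65 Ftool [-0.7 -0.   1.2] Mtool [-0.33  0.02  0.  ] underside above collar mm 145.5 lat mm [0.9 2. ] w 0.039211923775716785
t 8.65 grasp [ 0.4893 -0.0376  0.2073] F [ 0.4  0.9 -1. ] w 0.0392 q [-33.  10. 108.  40.  48.  10.]
 rot first: w(rad) [-0.597  0.16   0.511]  then shift cm [-35.76 -18.32   5.92]  | shift first cm [-21.69 -24.32  24.24]
```

Request:
step_arm(
  increments=[
    {"x":0,"y":0,"z":0,"wx":-0.0853,"wy":0.0229,"wz":0.073,"gripper":3.5},
    {"x":0,"y":0,"z":0,"wx":-0.0853,"wy":0.0229,"wz":0.073,"gripper":3.5},
    {"x":0,"y":0,"z":0,"wx":-0.0853,"wy":0.0229,"wz":0.073,"gripper":3.5},
    {"x":0,"y":0,"z":0,"wx":-0.0853,"wy":0.0229,"wz":0.073,"gripper":3.5},
    {"x":0,"y":0,"z":0,"wx":-0.0853,"wy":0.0229,"wz":0.073,"gripper":3.5},
    {"x":0,"y":0,"z":0,"wx":-0.0853,"wy":0.0229,"wz":0.073,"gripper":3.5},
    {"x":0,"y":0,"z":0,"wx":-0.0853,"wy":0.0229,"wz":0.073,"gripper":3.5},
    {"x":-2,"y":-1,"z":0,"wx":0,"wy":0,"wz":0,"gripper":3.5},
    {"x":-3.76,"y":-1.93,"z":0,"wx":0,"wy":0,"wz":0,"gripper":3.5},
    {"x":-4,"y":-2.05,"z":0,"wx":0,"wy":0,"wz":0,"gripper":3.5},
    {"x":-4,"y":-2.05,"z":0,"wx":0,"wy":0,"wz":0,"gripper":3.5},
    {"x":-4,"y":-2.05,"z":0,"wx":0,"wy":0,"wz":0,"gripper":3.5},
    {"x":-4,"y":-2.05,"z":0,"wx":0,"wy":0,"wz":0,"gripper":3.5},
    {"x":-4,"y":-2.05,"z":0,"wx":0,"wy":0,"wz":0,"gripper":3.5},
    {"x":-4,"y":-2.05,"z":1,"wx":0,"wy":0,"wz":0,"gripper":3.5},
    {"x":-4,"y":-2.05,"z":1.5,"wx":0,"wy":0,"wz":0,"gripper":3.5},
    {"x":-2,"y":-1.04,"z":1.5,"wx":0,"wy":0,"wz":0,"gripper":3.5},
    {"x":0,"y":0,"z":0,"wx":0,"wy":0,"wz":0,"gripper":3.5},
    {"x":0,"y":0,"z":0,"wx":0,"wy":0,"wz":0,"gripper":3.5},
  ],
)

```text
time_s: 10.55
position: [0.631, 0.2623, 0.2906]
tool_rot: [[-0.113, -0.994, -0.005], [-0.994, 0.113, 0.001], [-0.001, 0.005, -1.0]]
ft_force: [0.4, 0.8, -0.7]
grip_width: 0.0389
```

```bash
python3 box.py .053
```

```text
t 10.55 grasp [0.6302 0.2625 0.1356] F [ 0.4  0.8 -0.7] w 0.0389 q [ 13.  40.  60.   0.  80. 109.]
 rot first: w(rad) [0.005 0.001 0.002]  then shift cm [0.12 0.   8.26]  | shift first cm [ 0.12 -0.04  8.26]
```

Request:
step_arm(
  increments=[
    {"x":0.12,"y":0,"z":1.5,"wx":0.005,"wy":0,"wz":0,"gripper":3.5},
    {"x":0,"y":0,"z":2.5,"wx":0,"wy":0,"wz":0,"gripper":3.5},
    {"x":0,"y":0,"z":2,"wx":0,"wy":0,"wz":0,"gripper":3.5},
    {"x":0,"y":0,"z":1.2,"wx":0,"wy":0,"wz":0,"gripper":3.5},
    {"x":0,"y":0,"z":0.6,"wx":0,"wy":0,"wz":0,"gripper":3.5},
    {"x":0,"y":0,"z":0.3,"wx":0,"wy":0,"wz":0,"gripper":3.5},
    {"x":0,"y":0,"z":0.2,"wx":0,"wy":0,"wz":0,"gripper":3.5},
    {"x":0,"y":0,"z":0,"wx":0,"wy":0,"wz":0,"gripper":3.5},
  ],
)

```text
time_s: 11.35
position: [0.6311, 0.2607, 0.2097]
tool_rot: [[-0.114, -0.994, 0.003], [-0.994, 0.114, 0.001], [-0.002, -0.003, -1.0]]
ft_force: [0.8, -0.7, -0.9]
grip_width: 0.0394
```

```bash
python3 box.py .0495
```

```text
t 11.35 grasp [0.6316 0.2609 0.0547] F [ 0.8 -0.7 -0.9] w 0.0394 q [ 13.  45.  65.   0.  70. 109.]
 rot first: w(rad) [-0.003  0.002  0.001]  then shift cm [-0.04  0.03  0.52]  | shift first cm [-0.04  0.03  0.52]
```

Request:
step_arm(
  increments=[
    {"x":0,"y":0,"z":0.2,"wx":0,"wy":0,"wz":0,"gripper":3.5},
    {"x":0,"y":0,"z":0.15,"wx":0,"wy":0,"wz":0,"gripper":3.5},
    {"x":0,"y":0,"z":0.1,"wx":0,"wy":0,"wz":0,"gripper":3.5},
    {"x":0,"y":0,"z":0,"wx":0,"wy":0,"wz":0,"gripper":3.5},
  ],
)

```text
time_s: 11.75
position: [0.631, 0.2608, 0.2047]
tool_rot: [[-0.114, -0.994, 0.002], [-0.994, 0.114, 0.001], [-0.001, -0.002, -1.0]]
ft_force: [-0.1, -0.4, -1.3]
grip_width: 0.0397
```

Request:
step_arm(
  increments=[
    {"x":0,"y":0,"z":0.1,"wx":0,"wy":0,"wz":0,"gripper":3.5},
    {"x":0,"y":0,"z":0.1,"wx":0,"wy":0,"wz":0,"gripper":3.5},
    {"x":0,"y":0,"z":0,"wx":0,"wy":0,"wz":0,"gripper":3.5},
  ],
)

```text
time_s: 12.05
position: [0.6309, 0.2608, 0.2046]
tool_rot: [[-0.113, -0.994, 0.003], [-0.994, 0.113, 0.001], [-0.001, -0.003, -1.0]]
ft_force: [-4.7, -1.6, 11.9]
grip_width: 0.0395
```

Request:
step_arm(
  increments=[
    {"x":0,"y":0,"z":-0.1,"wx":0,"wy":0,"wz":0,"gripper":4.5},
    {"x":0,"y":0,"z":0,"wx":0,"wy":0,"wz":0,"gripper":5.8},
    {"x":0,"y":0,"z":0,"wx":0,"wy":0,"wz":0,"gripper":5.8},
    {"x":0,"y":0,"z":-1,"wx":0,"wy":0,"wz":0,"gripper":5.8},
    {"x":0,"y":0,"z":-3,"wx":0,"wy":0,"wz":0,"gripper":6},
    {"x":0,"y":0,"z":-4,"wx":0,"wy":0,"wz":0,"gripper":8.5},
    {"x":0,"y":0,"z":-4,"wx":0,"wy":0,"wz":0,"gripper":8.5},
    {"x":0,"y":0,"z":-2,"wx":0,"wy":0,"wz":0,"gripper":8.5},
    {"x":0,"y":0,"z":0,"wx":0,"wy":0,"wz":0,"gripper":8.5},
  ],
)

```text
time_s: 12.95
position: [0.6307, 0.2606, 0.348]
tool_rot: [[-0.114, -0.993, 0.009], [-0.994, 0.114, 0.003], [-0.004, -0.009, -1.0]]
ft_force: [1.0, 0.6, 0.0]
grip_width: 0.0851
```

Run:
```python
from m import *
from plan import go,rot
go([.450,-.2537,.16],rot(-98))
S=grab('scene','s2.png');T=grab('top','t2.png')
# B recheck
p,a=blob(T['color'],(381,194,401,218),lambda h:(h[...,1]<106)&(h[...,2]>86),8); print(rectw(T,p,.064),a)
a=S['color'][160:250,390:500]; b=S['color'][195:260,220:285]
cv2.imwrite('pics/c5.png',cv2.convertScaleAbs(np.hstack([cv2.resize(a,(440,360),interpolation=2),cv2.resize(b,(360,360),interpolation=2)]),alpha=1.3))
```

```text
t 12.95 grasp [0.6321 0.2611 0.193 ] F [1.  0.6 0. ] w 0.0851 q [ 13.  38.  56.   0.  86. 109.]
 rot first: w(rad) [-0.009  0.004  0.026]  then shift cm [53.45 10.73  3.3 ]  | shift first cm [53.16 12.14  2.99]
((447.4719543457031, -252.9803466796875), (40.789119720458984, 46.39331817626953), 82.8739013671875) 158.15625
```

View pics/c5.png

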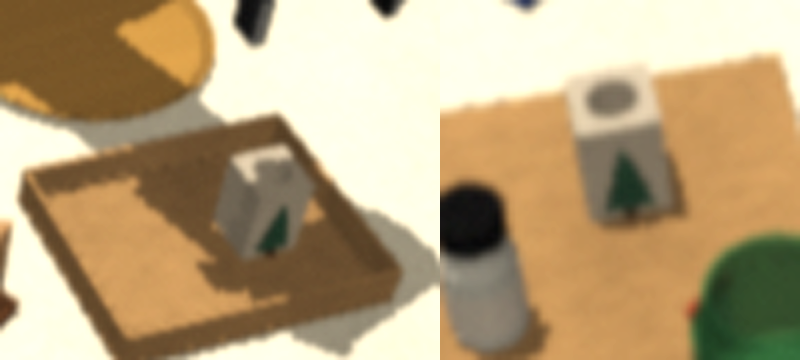

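A stands upright in the box. B's top corners in the second half are at about (567,78), (645,65), (662,125) and (580,140); I'll cast them.

Run:
```python
from m import *
S=grab('scene')
w=np.array([ray(S,(219.5+(u-440)/5.54,194.5+v/5.54),.064)[:2] for u,v in((567,78),(645,65),(662,125),(580,140))]);print(w.round(4),w.mean(0))
b=ray(S,(219.5+(612-440)/5.54,194.5+98/5.54),.064);print('bore',b)
```

```text
[[ 0.4309 -0.2692]
 [ 0.4373 -0.2329]
 [ 0.4779 -0.2377]
 [ 0.4719 -0.2752]] [ 0.45448012 -0.25375485]
bore [ 0.45195118 -0.25370455  0.064     ]
```

Request:
step_arm(
  increments=[
    {"x":1.61,"y":0.36,"z":0,"wx":-0.009,"wy":0.004,"wz":0.043,"gripper":8.5},
    {"x":4,"y":0.72,"z":0,"wx":0,"wy":0,"wz":0,"gripper":8.5},
    {"x":4,"y":0.72,"z":0,"wx":0,"wy":0,"wz":0,"gripper":8.5},
    {"x":4,"y":0.72,"z":0,"wx":0,"wy":0,"wz":0,"gripper":8.5},
    {"x":4,"y":0.72,"z":0,"wx":0,"wy":0,"wz":0,"gripper":8.5},
    {"x":4,"y":0.72,"z":0,"wx":0,"wy":0,"wz":0,"gripper":8.5},
    {"x":4,"y":0.72,"z":0,"wx":0,"wy":0,"wz":0,"gripper":8.5},
    {"x":4,"y":0.72,"z":0,"wx":0,"wy":0,"wz":0,"gripper":8.5},
    {"x":4,"y":0.72,"z":0,"wx":0,"wy":0,"wz":0,"gripper":8.5},
    {"x":4,"y":0.72,"z":0,"wx":0,"wy":0,"wz":0,"gripper":8.5},
    {"x":4,"y":0.72,"z":0,"wx":0,"wy":0,"wz":0,"gripper":8.5},
    {"x":4,"y":0.72,"z":0,"wx":0,"wy":0,"wz":0,"gripper":8.5},
    {"x":4,"y":0.72,"z":1,"wx":0,"wy":0,"wz":0,"gripper":8.5},
    {"x":4,"y":0.72,"z":2,"wx":0,"wy":0,"wz":0,"gripper":8.5},
    {"x":0,"y":0,"z":0,"wx":0,"wy":0,"wz":0,"gripper":8.5},
    {"x":0,"y":0,"z":0,"wx":0,"wy":0,"wz":0,"gripper":8.5},
  ],
)

```text
time_s: 14.7
position: [0.4511, -0.2544, 0.3144]
tool_rot: [[-0.158, -0.987, -0.01], [-0.987, 0.158, 0.001], [0.001, 0.01, -1.0]]
ft_force: [1.0, 0.2, -0.1]
grip_width: 0.0856
```

Run:
```python
from plan import *
go([.451,-.2537,.0465],rot(-99))
```

```text
t 14.7 grasp [ 0.4496 -0.2543  0.1594] F [ 1.   0.2 -0.1] w 0.0856 q [-42.  24.  88.  -0.  69.  57.]
 rot first: w(rad) [ 0.01  -0.001 -0.002]  then shift cm [-0.07  0.02 11.29]  | shift first cm [-0.08 -0.09 11.29]
```

Request:
step_arm(
  increments=[
    {"x":-0.07,"y":0.02,"z":2,"wx":0.009,"wy":0,"wz":0,"gripper":8.5},
    {"x":0,"y":0,"z":3,"wx":0,"wy":0,"wz":0,"gripper":8.5},
    {"x":0,"y":0,"z":3,"wx":0,"wy":0,"wz":0,"gripper":8.5},
    {"x":0,"y":0,"z":2.3,"wx":0,"wy":0,"wz":0,"gripper":8.5},
    {"x":0,"y":0,"z":1,"wx":0,"wy":0,"wz":0,"gripper":8.5},
    {"x":0,"y":0,"z":0,"wx":0,"wy":0,"wz":0,"gripper":8.5},
    {"x":0,"y":0,"z":0,"wx":0,"wy":0,"wz":0,"gripper":3.5},
    {"x":0,"y":0,"z":0,"wx":0,"wy":0,"wz":0,"gripper":3.5},
    {"x":0,"y":0,"z":0,"wx":0,"wy":0,"wz":0,"gripper":3.5},
    {"x":0,"y":0,"z":0,"wx":0,"wy":0,"wz":0,"gripper":3.5},
    {"x":0,"y":0,"z":0,"wx":0,"wy":0,"wz":0,"gripper":3.5},
  ],
)

```text
time_s: 15.8
position: [0.4515, -0.2537, 0.2038]
tool_rot: [[-0.156, -0.988, 0.003], [-0.988, 0.156, -0.004], [0.004, -0.003, -1.0]]
ft_force: [-0.2, 0.7, 6.1]
grip_width: 0.0391
```

Run:
```python
from plan import *
P=-rot(-66.3,35)[:,2]; foot=np.array([.591,.0076,.052])
go(foot+P*(.074+.043+.03),rot(-66.3,35))
```

```text
t 15.8 grasp [ 0.4519 -0.2544  0.0488] F [-0.2  0.7  6.1] w 0.0391 q [-42.  32.  95.  -0.  52.  57.]
 rot first: w(rad) [ 0.592 -0.179 -0.551]  then shift cm [-18.32 -10.37  -4.42]  | shift first cm [-18.6    4.85  -9.65]
```

Request:
step_arm(
  increments=[
    {"x":0,"y":0,"z":-1,"wx":0,"wy":0,"wz":0,"gripper":3.5},
    {"x":0,"y":0,"z":-3,"wx":0,"wy":0,"wz":0,"gripper":3.5},
    {"x":0,"y":0,"z":-4,"wx":0,"wy":0,"wz":0,"gripper":3.5},
    {"x":0,"y":0,"z":-4,"wx":0,"wy":0,"wz":0,"gripper":3.5},
    {"x":0,"y":0,"z":-3,"wx":0,"wy":0,"wz":0,"gripper":3.5},
    {"x":0,"y":0,"z":0,"wx":0.0846,"wy":-0.0256,"wz":-0.0787,"gripper":3.5},
    {"x":0,"y":0,"z":0,"wx":0.0846,"wy":-0.0256,"wz":-0.0787,"gripper":3.5},
    {"x":0,"y":0,"z":0,"wx":0.0846,"wy":-0.0256,"wz":-0.0787,"gripper":3.5},
    {"x":0,"y":0,"z":0,"wx":0.0846,"wy":-0.0256,"wz":-0.0787,"gripper":3.5},
    {"x":0,"y":0,"z":0,"wx":0.0846,"wy":-0.0256,"wz":-0.0787,"gripper":3.5},
    {"x":0,"y":0,"z":0,"wx":0.0846,"wy":-0.0256,"wz":-0.0787,"gripper":3.5},
    {"x":0,"y":0,"z":0,"wx":0.0846,"wy":-0.0256,"wz":-0.0787,"gripper":3.5},
    {"x":0,"y":0,"z":0,"wx":0,"wy":0,"wz":0,"gripper":3.5},
    {"x":0,"y":0,"z":0,"wx":0,"wy":0,"wz":0,"gripper":3.5},
  ],
)

```text
time_s: 17.2
position: [0.4509, -0.2532, 0.353]
tool_rot: [[0.4, -0.753, 0.523], [-0.916, -0.327, 0.231], [-0.003, -0.572, -0.821]]
ft_force: [-0.2, -0.0, -0.8]
grip_width: 0.0395
```

Run:
```python
from plan import *
P=-rot(-66.3,35)[:,2]; foot=np.array([.591,.0076,.052])
go(foot+P*(.074+.0445+.03),rot(-66.3,35))
```

```text
t 17.2 grasp [ 0.532  -0.2174  0.2258] F [-0.2 -0.  -0.8] w 0.0395 q [-48.  20.  90.  37.  64.   4.]
 rot first: w(rad) [ 0.003  0.001 -0.003]  then shift cm [-18.25  -1.83   7.68]  | shift first cm [-18.24  -1.79   7.69]
```

Request:
step_arm(
  increments=[
    {"x":-2.25,"y":-0.2,"z":0,"wx":0,"wy":0,"wz":0,"gripper":3.5},
    {"x":-4,"y":-0.36,"z":0,"wx":0,"wy":0,"wz":0,"gripper":3.5},
    {"x":-4,"y":-0.36,"z":0,"wx":0,"wy":0,"wz":0,"gripper":3.5},
    {"x":-4,"y":-0.36,"z":1,"wx":0,"wy":0,"wz":0,"gripper":3.5},
    {"x":-4,"y":-0.35,"z":2,"wx":0,"wy":0,"wz":0,"gripper":3.5},
    {"x":0,"y":0,"z":3,"wx":0,"wy":0,"wz":0,"gripper":3.5},
    {"x":0,"y":0,"z":1.7,"wx":0,"wy":0,"wz":0,"gripper":3.5},
    {"x":0,"y":0,"z":0,"wx":0,"wy":0,"wz":0,"gripper":3.5},
    {"x":0,"y":0,"z":0,"wx":0,"wy":0,"wz":0,"gripper":3.5},
  ],
)

```text
time_s: 18.1
position: [0.4304, -0.0629, 0.2998]
tool_rot: [[0.402, -0.751, 0.524], [-0.916, -0.328, 0.232], [-0.002, -0.573, -0.82]]
ft_force: [-0.2, -0.6, -1.0]
grip_width: 0.0392
```

```bash
sed -i 's/45\.5/44.8/' st.py; python3 st.py
python3 - <<'E'
from m import *
S=grab('scene');T=grab('top','t3.png');o=env.observe();R=np.array(o['tool_rot']);g=np.array(o['position'])+R[:,2]*.155
c=g-R[:,2]*.0152
print('T bore top',proj(T,[c]),'corners',proj(T,[c+R@[sx*.02,sy*.02,0] for sx,sy in((-1,-1),(1,-1),(1,1),(-1,1))]))
print('S bottom',proj(S,[g+R@[sx*.02,sy*.02,.0448] for sx,sy in((-1,-1),(1,-1),(1,1))]))
a=S['color'][165:200,325:375];b=T['color'][160:190,305:340]
cv2.imwrite('pics/c6.png',cv2.convertScaleAbs(np.hstack([cv2.resize(a,(400,280),interpolation=2),cv2.resize(b,(327,280),interpolation=2)]),alpha=1.4))
E
```

```text
t 18.1 Ftool [0.5 1.  0.6] Mtool [-0.38  0.02 -0.  ] underside above collar mm 103.8 lat mm [-0.6  1.8] w 0.039168506986177916
T bore top [[322.64177624 180.50188961]] corners [[314.3149482  177.4142177 ]
 [326.72106218 172.38998624]
 [330.85666837 183.54805455]
 [318.60889937 188.52150576]]
S bottom [[358.663234   182.39351198]
 [348.34378185 190.45537866]
 [337.90843661 191.07315967]]
```

View pics/c6.png

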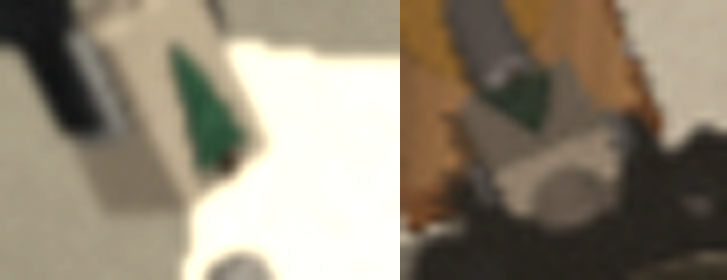

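B is held centred (predicted and seen agree within about 0.5 px in both views). Proceeding onto the pin.

Request:
step_arm(
  increments=[
    {"x":0,"y":-0.06,"z":0.7,"wx":0,"wy":0,"wz":0,"gripper":3.5},
    {"x":0,"y":0,"z":1.0,"wx":0,"wy":0,"wz":0,"gripper":3.5},
    {"x":0,"y":0,"z":0.7,"wx":0,"wy":0,"wz":0,"gripper":3.5},
    {"x":0,"y":0,"z":0.4,"wx":0,"wy":0,"wz":0,"gripper":3.5},
    {"x":0,"y":0,"z":0.3,"wx":0,"wy":0,"wz":0,"gripper":3.5},
    {"x":0,"y":0,"z":0.3,"wx":0,"wy":0,"wz":0,"gripper":3.5},
    {"x":0,"y":0,"z":0.3,"wx":0,"wy":0,"wz":0,"gripper":3.5},
    {"x":0,"y":0,"z":0,"wx":0,"wy":0,"wz":0,"gripper":3.5},
  ],
)

```text
time_s: 19.0
position: [0.4508, -0.0542, 0.2696]
tool_rot: [[0.401, -0.75, 0.526], [-0.916, -0.328, 0.232], [-0.001, -0.574, -0.819]]
ft_force: [6.5, 1.5, -1.9]
grip_width: 0.0399
```

```bash
python3 st.py
```

```text
t 19.0 Ftool [ 1.2 -4.3  5.3] Mtool [0.64 0.31 0.  ] underside above collar mm 66.3 lat mm [0.  0.4] w 0.03986532624885925
```

Request:
step_arm(
  increments=[
    {"x":0.03,"y":-0.09,"z":0.1,"wx":0,"wy":0,"wz":0,"gripper":3.5},
    {"x":0,"y":0,"z":0.4,"wx":0,"wy":0,"wz":0,"gripper":3.5},
    {"x":0,"y":0,"z":0.4,"wx":0,"wy":0,"wz":0,"gripper":3.5},
    {"x":0,"y":0,"z":0.4,"wx":0,"wy":0,"wz":0,"gripper":3.5},
    {"x":0,"y":0,"z":0.4,"wx":0,"wy":0,"wz":0,"gripper":3.5},
    {"x":0,"y":0,"z":0.3,"wx":0,"wy":0,"wz":0,"gripper":3.5},
    {"x":0,"y":0,"z":0.3,"wx":0,"wy":0,"wz":0,"gripper":3.5},
    {"x":0,"y":0,"z":0.2,"wx":0,"wy":0,"wz":0,"gripper":3.5},
    {"x":0,"y":0,"z":0,"wx":0,"wy":0,"wz":0,"gripper":3.5},
  ],
)

```text
time_s: 19.9
position: [0.4643, -0.0482, 0.2492]
tool_rot: [[0.402, -0.751, 0.524], [-0.916, -0.328, 0.232], [-0.002, -0.573, -0.819]]
ft_force: [5.6, -0.1, -1.4]
grip_width: 0.0396
```

```bash
python3 st.py
```

```text
t 19.9 Ftool [ 2.3 -3.4  4.1] Mtool [0.39 0.4  0.01] underside above collar mm 41.2 lat mm [-0.2  0.3] w 0.03958508885136989
```

Request:
step_arm(
  increments=[
    {"x":0.05,"y":-0.08,"z":0.1,"wx":0,"wy":0,"wz":0,"gripper":3.5},
    {"x":0,"y":0,"z":0.2,"wx":0,"wy":0,"wz":0,"gripper":3.5},
    {"x":0,"y":0,"z":0.15,"wx":0,"wy":0,"wz":0,"gripper":3.5},
    {"x":0,"y":0,"z":0,"wx":0,"wy":0,"wz":0,"gripper":3.5},
  ],
)

```text
time_s: 20.3
position: [0.4671, -0.0472, 0.2458]
tool_rot: [[0.402, -0.751, 0.523], [-0.915, -0.328, 0.233], [-0.003, -0.573, -0.82]]
ft_force: [0.4, 0.3, -1.0]
grip_width: 0.0394
```

```bash
python3 st.py
```

```text
t 20.3 Ftool [-0.1  0.2  1.1] Mtool [-0.42  0.06 -0.02] underside above collar mm 36.7 lat mm [-0.3  0.1] w 0.0393942129331346
```

Request:
step_arm(
  increments=[
    {"x":0,"y":0,"z":0.15,"wx":0,"wy":0,"wz":0,"gripper":3.5},
    {"x":0,"y":0,"z":0.15,"wx":0,"wy":0,"wz":0,"gripper":3.5},
    {"x":0,"y":0,"z":0,"wx":0,"wy":0,"wz":0,"gripper":3.5},
  ],
)

```text
time_s: 20.6
position: [0.4688, -0.0466, 0.2435]
tool_rot: [[0.402, -0.751, 0.524], [-0.916, -0.328, 0.232], [-0.002, -0.573, -0.819]]
ft_force: [-0.7, 0.3, -1.5]
grip_width: 0.0395
```

```bash
python3 st.py
```

```text
t 20.6 Ftool [-0.5  1.3  0.9] Mtool [-0.41  0.01 -0.03] underside above collar mm 33.7 lat mm [ 0.  -0.2] w 0.039455349115649165
```

Request:
step_arm(
  increments=[
    {"x":0,"y":0.02,"z":0.3,"wx":0,"wy":0,"wz":0,"gripper":3.5},
    {"x":0,"y":0,"z":0.4,"wx":0,"wy":0,"wz":0,"gripper":3.5},
    {"x":0,"y":0,"z":0.4,"wx":0,"wy":0,"wz":0,"gripper":3.5},
    {"x":0,"y":0,"z":0.4,"wx":0,"wy":0,"wz":0,"gripper":3.5},
    {"x":0,"y":0,"z":0.3,"wx":0,"wy":0,"wz":0,"gripper":3.5},
    {"x":0,"y":0,"z":0,"wx":0,"wy":0,"wz":0,"gripper":3.5},
  ],
)

```text
time_s: 21.2
position: [0.4783, -0.0425, 0.2285]
tool_rot: [[0.402, -0.751, 0.524], [-0.916, -0.328, 0.232], [-0.003, -0.573, -0.82]]
ft_force: [0.5, -0.4, -0.7]
grip_width: 0.0394
```

```bash
python3 st.py
```

```text
t 21.2 Ftool [0.6 0.1 0.7] Mtool [-0.36  0.02 -0.08] underside above collar mm 15.5 lat mm [ 0. -0.] w 0.039361746794144246
```

Request:
step_arm(
  increments=[
    {"x":0,"y":0,"z":0.3,"wx":0,"wy":0,"wz":0,"gripper":3.5},
    {"x":0,"y":0,"z":0.3,"wx":0,"wy":0,"wz":0,"gripper":3.5},
    {"x":0,"y":0,"z":0.3,"wx":0,"wy":0,"wz":0,"gripper":3.5},
    {"x":0,"y":0,"z":0.2,"wx":0,"wy":0,"wz":0,"gripper":3.5},
    {"x":0,"y":0,"z":0,"wx":0,"wy":0,"wz":0,"gripper":3.5},
  ],
)

```text
time_s: 21.7
position: [0.484, -0.04, 0.2196]
tool_rot: [[0.402, -0.751, 0.524], [-0.916, -0.328, 0.232], [-0.002, -0.573, -0.819]]
ft_force: [-0.5, 0.1, -1.5]
grip_width: 0.0394
```

```bash
python3 st.py
```

```text
t 21.7 Ftool [-0.3  1.2  1. ] Mtool [-0.34 -0.02  0.03] underside above collar mm 4.7 lat mm [ 0.1 -0.1] w 0.03938072019564171
```

Request:
step_arm(
  increments=[
    {"x":0,"y":0,"z":0.15,"wx":0,"wy":0,"wz":0,"gripper":3.5},
    {"x":0,"y":0,"z":0.1,"wx":0,"wy":0,"wz":0,"gripper":3.5},
    {"x":0,"y":0,"z":0.1,"wx":0,"wy":0,"wz":0,"gripper":3.5},
    {"x":0,"y":0,"z":0,"wx":0,"wy":0,"wz":0,"gripper":3.5},
  ],
)

```text
time_s: 22.1
position: [0.4858, -0.0392, 0.2169]
tool_rot: [[0.402, -0.751, 0.524], [-0.916, -0.328, 0.232], [-0.002, -0.573, -0.819]]
ft_force: [0.7, -0.2, -1.4]
grip_width: 0.0395
```

```bash
python3 st.py
```

```text
t 22.1 Ftool [0.5 0.3 1.4] Mtool [-0.38 -0.06 -0.04] underside above collar mm 1.4 lat mm [ 0.2 -0.2] w 0.03947848395669772
```

Request:
step_arm(
  increments=[
    {"x":0,"y":0,"z":0.1,"wx":0,"wy":0,"wz":0,"gripper":3.5},
    {"x":0,"y":0,"z":0.1,"wx":0,"wy":0,"wz":0,"gripper":3.5},
    {"x":0,"y":0,"z":0,"wx":0,"wy":0,"wz":0,"gripper":3.5},
  ],
)

```text
time_s: 22.4
position: [0.4861, -0.0389, 0.2162]
tool_rot: [[0.402, -0.75, 0.525], [-0.916, -0.328, 0.232], [-0.001, -0.574, -0.819]]
ft_force: [-13.2, -5.7, 13.4]
grip_width: 0.0399
```

```bash
python3 st.py
```

```text
t 22.4 Ftool [ -0.1   4.1 -19.2] Mtool [-0.81 -0.05 -0.02] underside above collar mm 0.5 lat mm [ 0.2 -0.3] w 0.039852215067311646
```

B went home: axial force at 0.5 mm from the collar. Withdraw it and carry it to the tray.

Request:
step_arm(
  increments=[
    {"x":0,"y":0,"z":-0.3,"wx":0,"wy":0,"wz":0,"gripper":3.5},
    {"x":0,"y":0,"z":-1,"wx":0,"wy":0,"wz":0,"gripper":3.5},
    {"x":0,"y":0,"z":-1.5,"wx":0,"wy":0,"wz":0,"gripper":3.5},
    {"x":0,"y":0,"z":-1.5,"wx":0,"wy":0,"wz":0,"gripper":3.5},
    {"x":0,"y":0,"z":-1.5,"wx":0,"wy":0,"wz":0,"gripper":3.5},
    {"x":0,"y":0,"z":-1.5,"wx":0,"wy":0,"wz":0,"gripper":3.5},
    {"x":0,"y":0,"z":-2,"wx":0,"wy":0,"wz":0,"gripper":3.5},
    {"x":0,"y":0,"z":-3,"wx":0,"wy":0,"wz":0,"gripper":3.5},
    {"x":0,"y":0,"z":-2,"wx":0,"wy":0,"wz":0,"gripper":3.5},
    {"x":0,"y":0,"z":0,"wx":0,"wy":0,"wz":0,"gripper":3.5},
  ],
)

```text
time_s: 23.4
position: [0.411, -0.0722, 0.3344]
tool_rot: [[0.401, -0.749, 0.527], [-0.916, -0.329, 0.229], [0.001, -0.575, -0.818]]
ft_force: [0.0, -1.1, -1.0]
grip_width: 0.0393
```

```bash
python3 st.py
python3 - <<'E'
from plan import *
go([.408,.2626,.11],rot(-66.3))
E
```

```text
t 23.4 Ftool [1.1 0.9 0.5] Mtool [-0.38 -0.08  0.01] underside above collar mm 144.5 lat mm [ 1.4 -1.3] w 0.039264736873227804
t 23.4 grasp [ 0.4927 -0.0367  0.2076] F [ 0.  -1.1 -1. ] w 0.0393 q [-32.  10. 107.  40.  48.  11.]
 rot first: w(rad) [-0.613 -0.002 -0.001]  then shift cm [-30.78 -13.18   6.94]  | shift first cm [-30.81  -6.79  13.2 ]
```

Request:
step_arm(
  increments=[
    {"x":0,"y":0,"z":0,"wx":-0.102,"wy":0,"wz":0,"gripper":3.5},
    {"x":0,"y":0,"z":0,"wx":-0.102,"wy":0,"wz":0,"gripper":3.5},
    {"x":0,"y":0,"z":0,"wx":-0.102,"wy":0,"wz":0,"gripper":3.5},
    {"x":0,"y":0,"z":0,"wx":-0.102,"wy":0,"wz":0,"gripper":3.5},
    {"x":0,"y":0,"z":0,"wx":-0.102,"wy":0,"wz":0,"gripper":3.5},
    {"x":0,"y":0,"z":0,"wx":-0.102,"wy":0,"wz":0,"gripper":3.5},
    {"x":-2.2,"y":-1,"z":0,"wx":0,"wy":0,"wz":0,"gripper":3.5},
    {"x":-3.3,"y":-1.4,"z":0,"wx":0,"wy":0,"wz":0,"gripper":3.5},
    {"x":-3.3,"y":-1.4,"z":0,"wx":0,"wy":0,"wz":0,"gripper":3.5},
    {"x":-3.3,"y":-1.4,"z":0,"wx":0,"wy":0,"wz":0,"gripper":3.5},
    {"x":-3.3,"y":-1.4,"z":0,"wx":0,"wy":0,"wz":0,"gripper":3.5},
    {"x":-3.3,"y":-1.4,"z":0,"wx":0,"wy":0,"wz":0,"gripper":3.5},
    {"x":-3.3,"y":-1.4,"z":0,"wx":0,"wy":0,"wz":0,"gripper":3.5},
    {"x":-3.3,"y":-1.4,"z":1,"wx":0,"wy":0,"wz":0,"gripper":3.5},
    {"x":-3.3,"y":-1.4,"z":2,"wx":0,"wy":0,"wz":0,"gripper":3.5},
    {"x":-2.2,"y":-1,"z":2,"wx":0,"wy":0,"wz":0,"gripper":3.5},
    {"x":0,"y":0,"z":1.5,"wx":0,"wy":0,"wz":0,"gripper":3.5},
    {"x":0,"y":0,"z":0,"wx":0,"wy":0,"wz":0,"gripper":3.5},
    {"x":0,"y":0,"z":0,"wx":0,"wy":0,"wz":0,"gripper":3.5},
  ],
)

```text
time_s: 25.3
position: [0.4088, 0.2633, 0.2677]
tool_rot: [[0.402, -0.916, -0.003], [-0.916, -0.402, 0.001], [-0.002, 0.002, -1.0]]
ft_force: [0.5, -0.1, -0.8]
grip_width: 0.0394
```

Run:
```python
from plan import *
go([.408,.2626,.052],rot(-66.3))
```

```text
t 25.3 grasp [0.4083 0.2635 0.1127] F [ 0.5 -0.1 -0.8] w 0.0394 q [19. 24. 96.  0. 60. 85.]
 rot first: w(rad) [0.002 0.002 0.   ]  then shift cm [0.03 0.1  6.07]  | shift first cm [0.05 0.09 6.07]
```

Request:
step_arm(
  increments=[
    {"x":0,"y":0,"z":1.5,"wx":0.002,"wy":0,"wz":0,"gripper":3.5},
    {"x":0,"y":0,"z":2,"wx":0,"wy":0,"wz":0,"gripper":3.5},
    {"x":0,"y":0,"z":1.5,"wx":0,"wy":0,"wz":0,"gripper":3.5},
    {"x":0,"y":0,"z":0.6,"wx":0,"wy":0,"wz":0,"gripper":3.5},
    {"x":0,"y":0,"z":0.3,"wx":0,"wy":0,"wz":0,"gripper":3.5},
    {"x":0,"y":0,"z":0.2,"wx":0,"wy":0,"wz":0,"gripper":3.5},
    {"x":0,"y":0,"z":0.1,"wx":0,"wy":0,"wz":0,"gripper":3.5},
    {"x":0,"y":0,"z":0,"wx":0,"wy":0,"wz":0,"gripper":3.5},
  ],
)

```text
time_s: 26.1
position: [0.4088, 0.2634, 0.2064]
tool_rot: [[0.402, -0.916, 0.0], [-0.916, -0.402, 0.002], [-0.002, -0.001, -1.0]]
ft_force: [-0.6, 0.3, -0.7]
grip_width: 0.0395
```

Request:
step_arm(
  increments=[
    {"x":0,"y":0,"z":0.1,"wx":0,"wy":0,"wz":0,"gripper":3.5},
    {"x":0,"y":0,"z":0.1,"wx":0,"wy":0,"wz":0,"gripper":3.5},
    {"x":0,"y":0,"z":0.1,"wx":0,"wy":0,"wz":0,"gripper":3.5},
    {"x":0,"y":0,"z":0,"wx":0,"wy":0,"wz":0,"gripper":3.5},
  ],
)

```text
time_s: 26.5
position: [0.4086, 0.2634, 0.2038]
tool_rot: [[0.402, -0.916, 0.001], [-0.916, -0.402, 0.002], [-0.002, -0.001, -1.0]]
ft_force: [-3.1, -0.7, 9.5]
grip_width: 0.0393
```

Contact. Release and lift clear.

Request:
step_arm(
  increments=[
    {"x":0,"y":0,"z":-0.1,"wx":0,"wy":0,"wz":0,"gripper":4.5},
    {"x":0,"y":0,"z":0,"wx":0,"wy":0,"wz":0,"gripper":6.5},
    {"x":0,"y":0,"z":0,"wx":0,"wy":0,"wz":0,"gripper":6.5},
    {"x":0,"y":0,"z":-1,"wx":0,"wy":0,"wz":0,"gripper":6.5},
    {"x":0,"y":0,"z":-3,"wx":0,"wy":0,"wz":0,"gripper":8},
    {"x":0,"y":0,"z":-4,"wx":0,"wy":0,"wz":0,"gripper":8},
    {"x":0,"y":0,"z":-4,"wx":0,"wy":0,"wz":0,"gripper":8},
    {"x":0,"y":0,"z":-2,"wx":0,"wy":0,"wz":0,"gripper":8},
    {"x":3,"y":1,"z":0,"wx":0,"wy":0,"wz":0,"gripper":8},
    {"x":4,"y":2,"z":0,"wx":0,"wy":0,"wz":0,"gripper":8},
    {"x":4,"y":2,"z":0,"wx":0,"wy":0,"wz":0,"gripper":8},
    {"x":4,"y":2,"z":0,"wx":0,"wy":0,"wz":0,"gripper":8},
    {"x":4,"y":2,"z":0,"wx":0,"wy":0,"wz":0,"gripper":8},
    {"x":0,"y":0,"z":0,"wx":0,"wy":0,"wz":0,"gripper":8},
  ],
)

```text
time_s: 27.9
position: [0.4026, 0.0491, 0.3442]
tool_rot: [[0.396, -0.918, 0.001], [-0.918, -0.396, 0.001], [-0.001, -0.001, -1.0]]
ft_force: [-0.9, 0.4, 0.0]
grip_width: 0.0802
```

Run:
```python
from m import *
S=grab('scene','s4.png');T=grab('top','t4.png')
a=S['color'][140:330,150:510]
cv2.imwrite('pics/c7.png',cv2.convertScaleAbs(cv2.resize(a,(800,422),interpolation=2),alpha=1.3))
a0=cv2.imread('pics/scene0.png').astype(int)
for n,(x0,y0,x1,y1) in dict(jar=(262,232,304,284),white=(214,224,236,252),orange=(180,208,206,246),pot=(345,230,395,312)).items():
    print(n,'mean abs diff',abs(S['color'][y0:y1,x0:x1].astype(int)-a0[y0:y1,x0:x1]).mean().round(1))
```

```text
jar mean abs diff 0.8
white mean abs diff 0.9
orange mean abs diff 6.4
pot mean abs diff 0.7
```

View pics/c7.png

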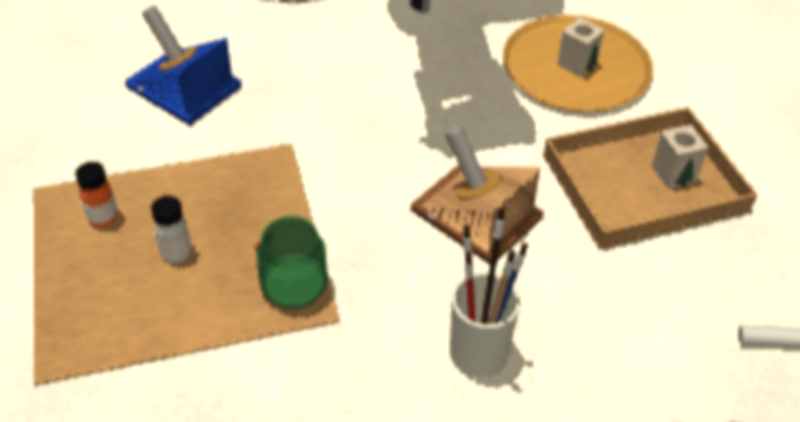

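B stands on the tray (580,48) and A in the box (680,157), both upright. The jar, bottles and pot are where they started. The difference at the orange bottle is the arm's shadow: its cap is at the same pixel, (191,219). Handing in.

```bash
python3 -c "
from rig import env
print(env.close_job())"
```

```text
the job is handed in; nothing more can be done
None
```

Both sleeves were tried on the beech gauge one at a time and put away. The job was handed in at about 28 s of the 64 s allowed; the hand-in gives no verdict.

- **Sleeve A (orange):** it stopped about 37 mm above the collar, so it has a lump. Axial force there was 33 N at my last reading, higher than I meant for a gentle touch. I backed off at once and stood it upright in the cardboard box.
- **Sleeve B (blue):** it slid past that point freely and went fully home, with 19 N axial force at 0.5 mm from the collar. I then stood it upright on the brass tray.

**Last checks:** the final picture shows both sleeves upright where they belong and the gripper clear. The jar, white bottle and brush pot match the first picture. The orange bottle's region differed slightly (mean difference 6.4, against under 1 for the others), probably the arm's shadow. Its cap is at the same pixel, so I take it as unmoved.

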